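# Dry-fit a small bench stand in its jig

### The job

Dry-fit the little bench stand in the plywood jig: stand the thick foot in the middle of the wide frame and the thin foot in the middle of the narrow frame, each square within its frame. Then lay the long board across both feet, centred over the jig and square to the feet, and last stand the steel weight upright on the middle of the board. Leave the short offcut and the glue bottle where they are.

Things in the scene. Friction and masses are not known exactly. Their poses are not given: they have to be found in the camera images.
- thick_foot_mid (a point): thick foot: loose pine block 110 long (its x) x 50 wide (its y) x 60 mm high (its z), about 0.17 kg, lying free on the table, right way up; the point is its centre, 30 mm above its underside. Either end may go forward.
- thin_foot_mid (a point): thin foot: loose pine block 110 long (its x) x 28 wide (its y) x 60 mm high (its z), about 0.09 kg, standing on its narrow side, right way up; the point is its centre, 30 mm above its underside. Either end may go forward.
- top_board_mid (a point): long board: loose pine board 200 long (its x) x 60 wide (its y) x 18 mm thick (its z), about 0.14 kg, lying flat; the point is its centre, 9 mm above its underside. Either end may go left.
- weight_mid (a point): weight: loose plain steel cylinder 42 mm in diameter, 60 mm high, about 0.6 kg, standing upright (its z up); the point is its centre, 30 mm above its underside.
- jig: jig: plywood base board fixed to the table, 170 (its x, away from the robot) x 250 (its y, to the robot's left) x 9 mm thick; the origin is the centre of its underside at table height. It carries the two frames side by side along its y, their centres 62 mm either side of its centre; which frame is on the left varies. The long board's length goes along the jig's y, its centre above the jig's centre; resting on both feet its underside is 69 mm above the table.
- wide_frame: wide frame on the jig, fixed: a low rectangle of dark wooden strips, each 10 wide and 6 mm high, its clear inside 130 long (its x) x 70 mm wide (its y); the origin is the middle of its inside, on the jig's upper face, 9 mm above the table, where the foot stands.
- narrow_frame: narrow frame on the jig, fixed: as the wide frame, but its clear inside is 130 x 48 mm; origin and axes likewise.
- offcut_mid (a point): short offcut, not to be used: loose pine board 60 (its x) x 100 (its y) x 18 mm thick lying flat in front of the jig, towards the robot; the point is its centre, 9 mm above the table. To be left alone.
- glue: glue bottle: white, 54 mm in diameter, 150 mm tall, standing beyond the jig; the origin is the centre of its underside. To be left alone.
There are look-alikes about, which are no part of the job. Of the things that look like the part that bears weight_mid, take the one that is farthest from the robot's base at the start.

How it is judged:
By the outcome, as a careful person would: the job done as asked, in the order asked, and still so for the second after the job is handed in, with the robot touching nothing.
It also fails if it takes over 106 s, if anything falls off the work surface, if the arm or the gripper's body presses on something with over 40 N, if the wrist force passes 120 N, or if a joint passes its speed limit or range.

### The arm

A 6-joint arm with a two-finger parallel gripper is mounted at the origin on the work surface. World frame = base frame: x ahead of the robot, y to its left, z up, the work surface at z = 0. Lengths are in m, angles in rad, forces in N, time in s.
With the tool pointing down it reaches from about 0.425 to 1.125 m from the base axis. Payload 14.9 kg.
Tool frame: the origin (TCP) lies where the fingers leave the gripper's body, on its centre line; the fingertips stand 78 mm ahead of it and the grasp point (between the pads) lies 60 mm ahead of it; y points along the fingers, x is the direction in which the jaws open and shut, and the axes are right-handed (so a half turn about y gives the same grasp; the last joint's range is limited). The gripper opens to 91 mm and grips with 3 to 60 N. Pads are 32 mm wide; open, the fingers measure 118 mm over their backs; the gripper's body (76 mm by 178 mm) begins 60 mm behind the grasp point.
Start: joints at [1.22, 0.379, 1.734, -0, 1.028, -0.033], TCP at [0.219, 0.665, 0.292] pointing down, gripper open.
Joint ranges: [-2.77, 2.77], [-0.74, 2.19], [0, 2.66], [-1.06, 4.2], [0.31, 2.87], [-3.08, 3.08]. Speed limits (rad/s): [1.89, 1.89, 2.39, 3.14, 3.14, 3.14].

### API

Orientations are given as a rotation vector (axis times angle).
In Python, from bench import ctrl gives the robot as it stands. The module is installed in compiled form; this text tells all that it offers.
- The arm moves only by the shell command python3 -m crank 'ROWS' [FORCE]. ROWS is JSON, a list of rows, each a list of 3 entries, a list of its own where there are three numbers: the shift along the tool's x, y, z in mm, then the turn, a rotation vector about the tool's x, y, z in rad, then the finger opening in mm, from 0 to 91.2. A call has 1 to 10 rows; each row is the pose to reach, as a shift and turn from the pose measured when the call began, along the tool's axes at that moment; what a row does not reach only later rows make up. A row lasts 1/8 s, in which the tool goes at most 62.5 mm and 10.7 degrees, less where a joint would pass 70% of its speed; a pose out of reach is approached as far as the arm can. A call with a gripper value outside its range is refused whole. The fingers move at their own pace and stop on an object; FORCE is the grip in N (left out, the last holds). Time passes only in rows, so rows that repeat a pose let the fingers close. It gives the time, the measured TCP pose, the force and the opening at its end, in the units of the state.
- ctrl.read_state(): the state, without advancing time (a new reading comes with each control period).
- ctrl.camera(name): name is "side" or "top" or "wrist"; returns the picture (480x640x3 uint8, red, green, blue); there is no depth.
- ctrl.camera_model(name): a dict with "vfov" (degrees; the focal length in pixels is half the picture's height over the tangent of half this angle, whatever the lens; pixels are square), "cx", "cy" (the principal point, pixels), "dist_coeffs" ([k1, k2, p1, p2, k3] as OpenCV has them; the pictures are not rectified), "rvec" (rotation vector, rad) and "tvec" (3), from world to camera coordinates, as OpenCV has them; the wrist camera has in their place "hand_eye" (4x4, takes a point from camera to tool coordinates, whose origin is the TCP and whose axes are the tool frame's). Camera axes: x right, y down, z forward; pixel columns grow to the right and rows downward; lengths in m; the calibration is good to about 2 mm. A picture is of the moment at which its call begins: read the wrist's pose just before it. camera_model takes no time and is no camera call.
- ctrl.job_done(): hands the job in, once; it reports no verdict.
The state is a dict: "time": time; "q": joint angles; "joint_vel": joint speeds; "effort": joint torques, N m; "tcp_pos": TCP position; "orientation": TCP orientation; "force": force on the tool from outside, world axes, zero at the start; "torque": the same for the moment, N m; "width": finger opening in m.
Only numpy, scipy, OpenCV 4.12 (cv2) and the standard library are available. Lean on these libraries where they do the work, as an engineer would, in place of code of your own. Each camera call takes 0.05 s, during which the arm holds its last target.

## Working session

There is one attempt and no reset: what is moved stays moved. The work goes in short steps, Python scripts to look and compute and a shell command to move; the robot and the scene stay as the last step left them, time stands still between calls to the robot, and variables do not carry over. Pictures are saved under pics/ and viewed, and the job is handed in when it is done.

```bash
mkdir -p pics
python3 - <<'E'
from bench import ctrl
import cv2,numpy as np
s=ctrl.read_state()
for k,v in s.items(): print(k,np.round(v,4))
for n in ["side","top","wrist"]:
    m=ctrl.camera_model(n); print(n,{k:np.round(v,4).tolist() for k,v in m.items()})
    cv2.imwrite(f"pics/{n}0.png",ctrl.camera(n)[:,:,::-1])
E
```

```text
time 0.0
q [ 1.2197  0.3794  1.7348 -0.      1.0285 -0.0333]
joint_vel [-0.0013  0.0014 -0.0008  0.0004 -0.0004 -0.001 ]
effort [ 8.00000e-04 -7.63700e+01 -4.34393e+01  6.51000e-02  4.25000e-02
 -1.00000e-04]
tcp_pos [0.2186 0.6646 0.2916]
orientation [-1.3436 -0.9714  0.9729]
force [ 0.2881  0.1997 -0.0242]
torque [ 0.0162 -0.0179  0.0422]
width 0.0913
side {'vfov': 43.0783, 'cx': 330.7862, 'cy': 241.9631, 'dist_coeffs': [0.0347, 0.0, 0.0, 0.0, 0.0], 'rvec': [2.2631, -0.5663, 0.2534], 'tvec': [-0.4105, 0.2304, 1.1041]}
top {'vfov': 46.614, 'cx': 321.2, 'cy': 239.4941, 'dist_coeffs': [0.0595, 0.0, 0.0, 0.0, 0.0], 'rvec': [2.1806, -2.1841, 0.0467], 'tvec': [0.0679, 0.5009, 1.2366]}
wrist {'vfov': 66.9795, 'cx': 324.2229, 'cy': 240.6406, 'dist_coeffs': [0.0216, 0.0, 0.0, 0.0, 0.0], 'hand_eye': [[1.0, 0.0003, -0.0004, 0.0001], [0.0005, -0.2855, 0.9584, -0.0924], [0.0002, -0.9584, -0.2855, 0.0812], [0.0, 0.0, 0.0, 1.0]]}
```

View pics/side0.png

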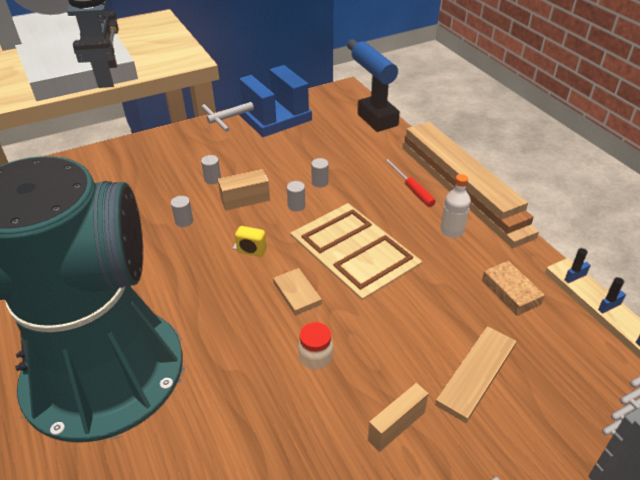

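View pics/top0.png

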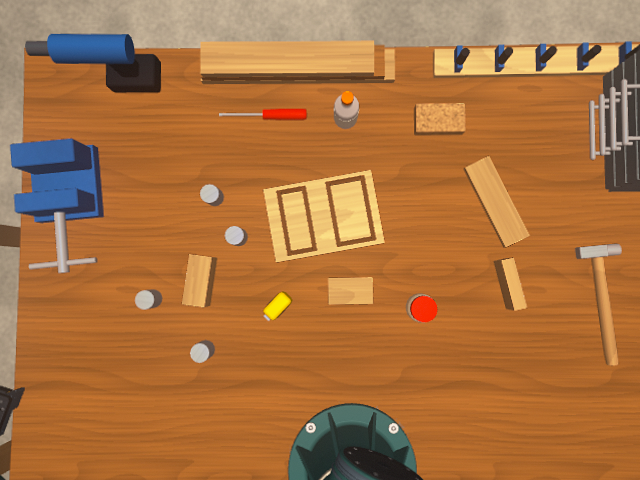

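View pics/wrist0.png

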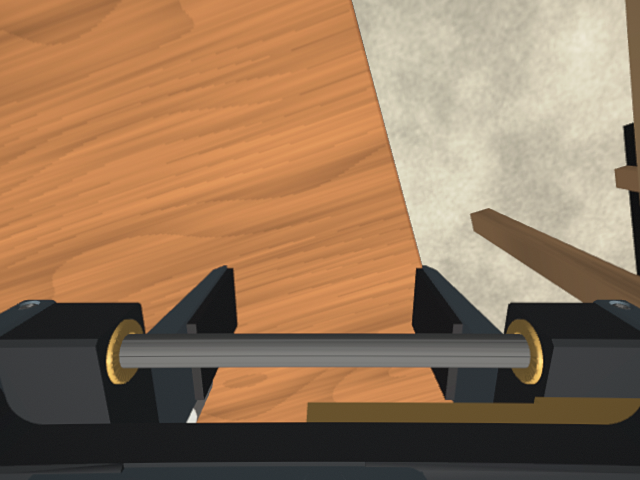

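```bash
python3 -c "
import cv2,numpy as np
print(cv2.Rodrigues(np.array([-1.3436,-.9714,.9729]))[0].round(3))"
```

```text
[[ 0.312 -0.    -0.95 ]
 [ 0.95  -0.001  0.312]
 [-0.001 -1.    -0.   ]]
```

```bash
cat > h.py <<'E'
from bench import ctrl
import cv2,numpy as np
R_=lambda r: cv2.Rodrigues(np.array(r,float))[0]
def KD(m):
    f=240/np.tan(np.radians(m["vfov"])/2)
    return np.array([[f,0,m["cx"]],[0,f,m["cy"]],[0,0,1]]),np.array(m["dist_coeffs"],float)
def pose(name,s=None):
    m=ctrl.camera_model(name)
    if name=="wrist":
        H=np.array(m["hand_eye"]); T=np.eye(4);T[:3,:3]=R_(s["orientation"]);T[:3,3]=s["tcp_pos"]
        C=np.linalg.inv(T@H); return m,C[:3,:3],C[:3,3]
    return m,R_(m["rvec"]),np.array(m["tvec"],float)
def proj(name,P,s=None):
    m,R,t=pose(name,s);K,D=KD(m)
    return cv2.projectPoints(np.atleast_2d(np.array(P,float)),cv2.Rodrigues(R)[0],t,K,D)[0][:,0]
def rays(name,px,s=None):
    m,R,t=pose(name,s);K,D=KD(m)
    u=cv2.undistortPoints(np.array(px,float).reshape(-1,1,2),K,D)[:,0]
    return -R.T@t,(np.c_[u,np.ones(len(u))]@R)
def plane(name,px,z,s=None):
    c,d=rays(name,px,s); return c+d*((z-c[2])/d[:,2])[:,None]
def tri(pxs,s=None):
    A=np.zeros((3,3));b=np.zeros(3)
    for n,p in pxs:
        c,d=rays(n,[p],s);d=d[0]/np.linalg.norm(d);M=np.eye(3)-np.outer(d,d);A+=M;b+=M@c
    return np.linalg.solve(A,b)
E
python3 - <<'E'
from h import *
s=ctrl.read_state()
print("tcp px",proj("top",[s["tcp_pos"]]),proj("side",[s["tcp_pos"]]))
for n in("top","side"):
    m,R,t=pose(n); print(n,"cam at",(-R.T@t).round(3))
print("base",proj("top",[[0,0,0]]))
for p in [(210,194),(235,235),(145,299),(200,352)]:
    q=plane("top",[p],.06)[0]; print(p,q.round(3),np.hypot(*q[:2]).round(3))
t=cv2.imread("pics/top0.png");si=cv2.imread("pics/side0.png")
cv2.imwrite("pics/topz1.png",cv2.resize(t[160:370,130:380],None,fx=2.8,fy=2.8,interpolation=cv2.INTER_CUBIC))
cv2.imwrite("pics/topz2.png",cv2.resize(t[140:340,340:560],None,fx=2.8,fy=2.8,interpolation=cv2.INTER_CUBIC))
cv2.imwrite("pics/sidez1.png",cv2.resize(si[140:340,160:430],None,fx=2.9,fy=2.9,interpolation=cv2.INTER_CUBIC))
E
```

```text
tcp px [[-33.98656867 396.6988488 ]] [[99.98718847 45.10243314]]
top cam at [0.426 0.045 1.266]
side cam at [ 0.049 -0.767  0.922]
base [[352.08119804 467.38532354]]
(210, 194) [0.598 0.309 0.06 ] 0.673
(235, 235) [0.509 0.254 0.06 ] 0.568
(145, 299) [0.371 0.446 0.06 ] 0.58
(200, 352) [0.258 0.326 0.06 ] 0.415
```

View pics/topz1.png

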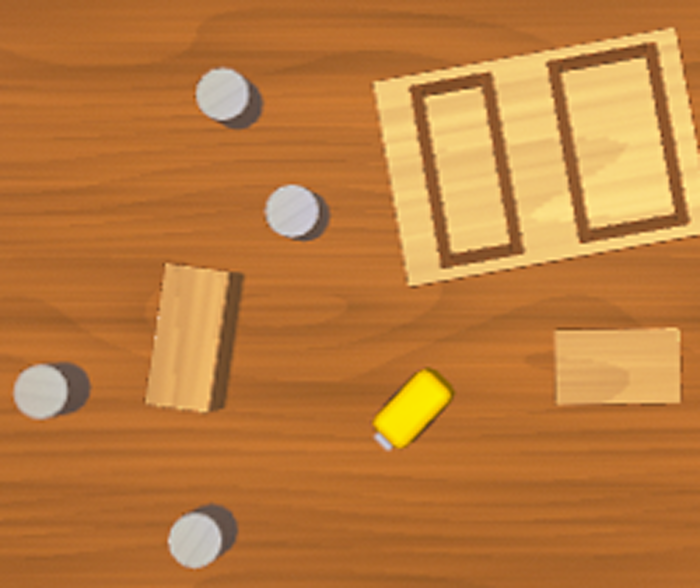

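View pics/topz2.png

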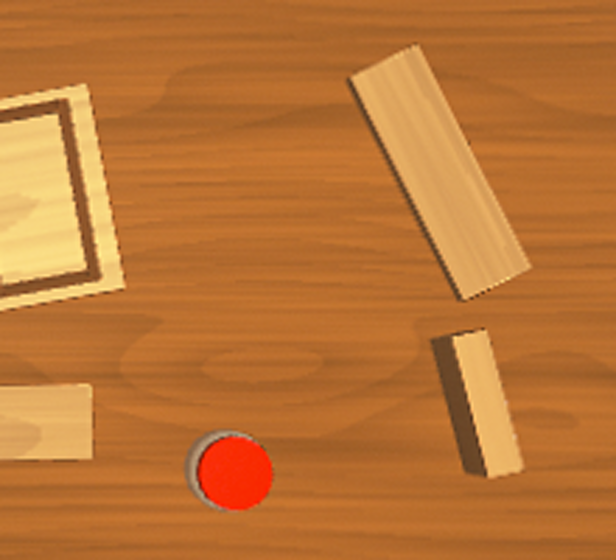

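View pics/sidez1.png

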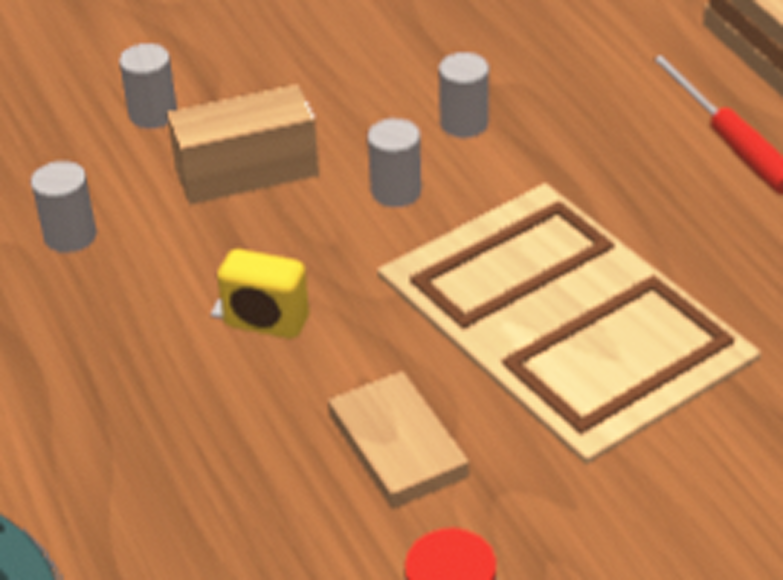

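Run:
```python
from h import *
t=cv2.imread("pics/top0.png");hsv=cv2.cvtColor(t,cv2.COLOR_BGR2HSV)
for n,p in dict(thick=(197,280),thin=(514,284),thinside=(504,285),board=(497,200),off=(350,290),jig=(320,225),strip=(285,220),table=(420,250),table2=(250,280),thickside=(212,280),w=(210,194)).items(): print(n,hsv[p[1],p[0]],t[p[1],p[0]])
# orange wood mask: R-B ratio
b,g,r=[t[:,:,i].astype(float) for i in range(3)]
ratio=g/(r+1)
m=((ratio>0.64)&(r>120)&(b<g-20)).astype(np.uint8)*255
cv2.imwrite("pics/m1.png",m)
```

```text
thick [ 16 144 226] [ 98 168 226]
thin [ 17 144 237] [103 181 237]
thinside [ 14 158 105] [ 40  70 105]
board [ 17 148 223] [ 94 165 223]
off [ 18 141 235] [105 181 235]
jig [ 20 129 240] [119 198 240]
strip [ 15 154 157] [ 62 110 157]
table [ 13 190 185] [ 47 109 185]
table2 [ 14 188 179] [ 47 107 179]
thickside [ 14 159 109] [ 41  73 109]
w [ 13   9 196] [189 192 196]
```

View pics/m1.png

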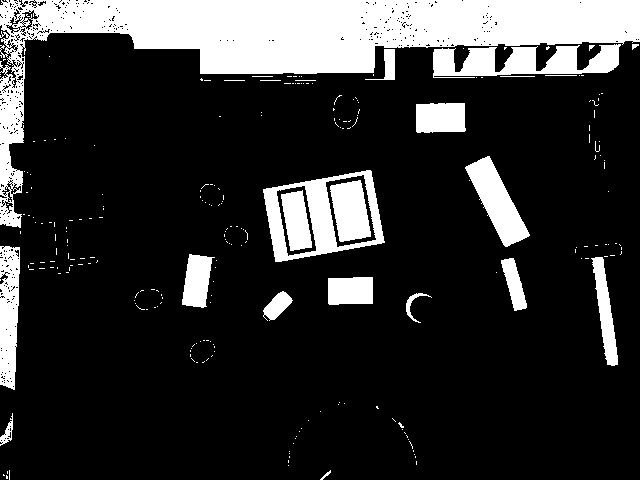

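```bash
cat > meas.py <<'E'
from h import *
def woodmask(t):
    b,g,r=[t[:,:,i].astype(float) for i in range(3)]
    return ((g/(r+1)>0.64)&(r>120)&(b<g-20)).astype(np.uint8)*255
def rect(cam,c,z,s=None):
    P=plane(cam,c.reshape(-1,2),z,s)[:,:2]*1000
    (cx,cy),(a,b),ang=cv2.minAreaRect(P.astype(np.float32))
    if a<b: a,b,ang=b,a,ang+90
    return cx,cy,a,b,((ang+90)%180)-90   # long axis angle in world deg
E
python3 - <<'E'
from meas import *
t=cv2.imread("pics/top0.png");m=woodmask(t)
cs,h=cv2.findContours(m,cv2.RETR_CCOMP,cv2.CHAIN_APPROX_NONE)
def at(p,z,name):
    best=[c for c in cs if cv2.pointPolygonTest(c,p,False)>=0 and cv2.contourArea(c)>200]
    c=min(best,key=cv2.contourArea)
    print(name,np.round(rect("top",c,z),1))
at((198,280),.06,"thick");at((512,284),.06,"thin");at((497,200),.018,"board");at((350,290),.018,"offcut")
at((320,225),.009,"jig");at((295,225),.011,"narrow");at((350,210),.011,"wide")
hsv=cv2.cvtColor(t,cv2.COLOR_BGR2HSV)
g=((hsv[:,:,1]<35)&(hsv[:,:,2]>170)).astype(np.uint8)*255
n,l,st,ce=cv2.connectedComponentsWithStats(g)
for i in range(1,n):
    if 150<st[i,4]<900 and 150<ce[i][1]<380:print(ce[i].round(1),st[i],plane("top",[ce[i]],.06)[0].round(4))
# glue
print("glue",plane("top",[(347,97)],.15), plane("top",[(346,112)],.1))
E
```

```text
thick [410.2 334.2 110.8  55.3  -8.6]
thin [ 403.4 -343.8  110.8   29.8   14. ]
board [ 585.7 -322.5  200.5   63.5   25.8]
offcut [387.2   2.9  99.9  58.8 -88.3]
jig [555.9  63.  250.3 169.8 -79.9]
narrow [544.8 124.1 131.1  51.1  10.3]
wide [566.6   2.  130.9  73.1  10.1]
[209.  193.2] [200 185  18  18 251] [0.6    0.3109 0.06  ]
[ 59.7 240.3] [ 56 213   9  59 233] [0.4979 0.6308 0.06  ]
[234.1 234.9] [225 226  19  19 254] [0.5088 0.2555 0.06  ]
[595.6 250.9] [580 245  40  13 314] [ 0.4728 -0.5147  0.06  ]
[144.4 299.4] [136 291  18  18 256] [0.37  0.447 0.06 ]
[199.4 352.5] [190 344  19  18 263] [0.2567 0.3272 0.06  ]
glue [[0.78227946 0.01209114 0.15      ]] [[0.76620826 0.01280262 0.1       ]]
```

```bash
cat > go.py <<'E'
from h import *
import sys
from scipy.spatial.transform import Rotation as Ro
def go(x,y,z,yaw):  # mm, tcp z mm, jaw yaw deg (mod 180 nearest)
    s=ctrl.read_state();R=R_(s["orientation"])
    cur=np.degrees(np.arctan2(R[1,0],R[0,0]))
    yaw=cur+((yaw-cur+90)%180)-90
    a=np.radians(yaw);X=np.array([np.cos(a),np.sin(a),0]);Y=np.array([0,0,-1.]);T=np.c_[X,Y,np.cross(X,Y)]
    d=R.T@(np.array([x,y,z])-np.array(s["tcp_pos"])*1000)
    w=Ro.from_matrix(R.T@T).as_rotvec()
    print("shift",d.round(1).tolist(),"turn",w.round(4).tolist(),"deg",np.degrees(np.linalg.norm(w)).round(1),"dist",np.linalg.norm(d).round(0),"| tcp",(np.array(s["tcp_pos"])*1000).round(1),"yaw",cur.round(2),"t",round(s["time"],2),"w",round(s["width"],4),"F",np.round(s["force"],1),"q",np.round(s["q"],2))
if __name__=="__main__": go(*map(float,sys.argv[1:5]))
E
python3 go.py 410 334 220 81.4
```

```text
shift [-254.3, 71.9, -285.1] turn [-0.0001, -0.1677, -0.0009] deg 9.6 dist 389.0 | tcp [218.6 664.7 291.7] yaw 71.79 t 0.15 w 0.0912 F [ 0.7 -0.2  0.3] q [ 1.22  0.38  1.73 -0.    1.03 -0.03]
```

```bash
python3 -m crank '[[[-254,72,-285],[0,-0.168,0],91],[[-254,72,-285],[0,-0.168,0],91],[[-254,72,-285],[0,-0.168,0],91],[[-254,72,-285],[0,-0.168,0],91],[[-254,72,-285],[0,-0.168,0],91],[[-254,72,-285],[0,-0.168,0],91],[[-254,72,-285],[0,-0.168,0],91],[[-254,72,-285],[0,-0.168,0],91],[[-254,72,-285],[0,-0.168,0],91],[[-254,72,-285],[0,-0.168,0],91]]'
python3 - <<'E'
from h import *
cv2.imwrite("pics/w1.png",ctrl.camera("wrist")[:,:,::-1])
E
python3 go.py 410 334 220 81.4
```

```text
time: 1.4
tcp_pos: [0.4096, 0.3354, 0.2202]
orientation: [-1.276, -1.099, 1.1]
force: [-0.3, 0.8, -0.2]
width: 0.0911
shift [-1.2, 0.2, -0.6] turn [0.0001, 0.0018, -0.0005] deg 0.1 dist 1.0 | tcp [409.6 335.3 220.1] yaw 81.5 t 1.45 w 0.0912 F [-0.5 -0.4  0. ] q [ 0.64  0.22  2.11 -0.    0.81 -0.78]
```

View pics/w1.png

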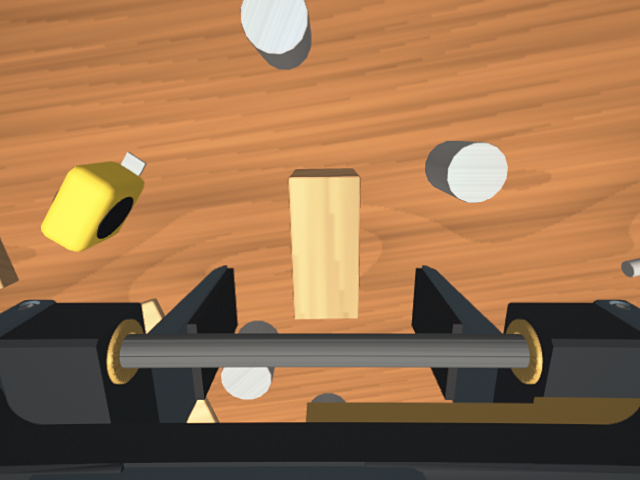

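Run:
```python
from meas import *
s=ctrl.read_state()
t=cv2.imread("pics/w1.png");
b,g,r=[t[:,:,i].astype(float) for i in range(3)]
print(t[250,325],t[173,325],t[250,280],t[325,325])
m=((g/(r+1)>0.68)&(r>150)).astype(np.uint8)*255; m[330:]=0
m=cv2.morphologyEx(m,cv2.MORPH_OPEN,np.ones((3,3)))
cs,_=cv2.findContours(m,cv2.RETR_EXTERNAL,cv2.CHAIN_APPROX_NONE)
for c in cs:
    if cv2.pointPolygonTest(c,(325,250),False)>=0: print(cv2.boundingRect(c),np.round(rect("wrist",c,.06,s),1))
```

```text
[144 210 241] [ 64  90 116] [ 85 137 204] [ 85 139 208]
(288, 176, 72, 144) [412.2 335.2 109.9  50.3  -7.6]
```

```bash
python3 go.py 412.2 335.2 102 82.4
```

```text
shift [0.3, 118.2, -2.6] turn [0.0001, -0.0157, -0.0005] deg 0.9 dist 118.0 | tcp [409.6 335.3 220.1] yaw 81.5 t 1.45 w 0.0912 F [-0.5 -0.4  0. ] q [ 0.64  0.22  2.11 -0.    0.81 -0.78]
```

```bash
python3 -m crank '[[[0.3,60,-2.6],[0,-0.0157,0],91],[[0.3,90,-2.6],[0,-0.0157,0],91],[[0.3,110,-2.6],[0,-0.0157,0],91],[[0.3,118,-2.6],[0,-0.0157,0],91],[[0.3,118,-2.6],[0,-0.0157,0],91],[[0.3,118,-2.6],[0,-0.0157,0],40],[[0.3,118,-2.6],[0,-0.0157,0],40],[[0.3,118,-2.6],[0,-0.0157,0],40],[[0.3,118,-2.6],[0,-0.0157,0],40],[[0.3,118,-2.6],[0,-0.0157,0],40]]' 15; python3 go.py 412.2 335.2 102 82.4
```

```text
time: 2.7
tcp_pos: [0.4123, 0.3352, 0.1023]
orientation: [-1.269, -1.111, 1.111]
force: [-0.4, -1.0, 3.5]
width: 0.0499
shift [0.0, 0.3, 0.1] turn [0.0002, -0.0, -0.0004] deg 0.0 dist 0.0 | tcp [412.3 335.2 102.3] yaw 82.4 t 2.7 w 0.0499 F [-0.4 -1.   3.5] q [ 0.64  0.43  2.12 -0.    0.59 -0.8 ]
```

```bash
python3 go.py 450 20 220 100.1
```

```text
shift [-307.5, -117.6, -79.1] turn [0.0001, -0.309, -0.0004] deg 17.7 dist 339.0 | tcp [412.3 335.2 102.3] yaw 82.4 t 2.7 w 0.0499 F [-0.4 -1.   3.5] q [ 0.64  0.43  2.12 -0.    0.59 -0.8 ]
```

```bash
python3 -m crank '[[[0,-55,0],[0,0,0],40],[[0,-117,0],[0,0,0],40],[[-50,-117.6,-13],[0,-0.1,0],40],[[-110,-117.6,-29],[0,-0.2,0],40],[[-170,-117.6,-44],[0,-0.309,0],40],[[-230,-117.6,-59],[0,-0.309,0],40],[[-280,-117.6,-72],[0,-0.309,0],40],[[-307.5,-117.6,-79],[0,-0.309,0],40],[[-307.5,-117.6,-79],[0,-0.309,0],40],[[-307.5,-117.6,-79],[0,-0.309,0],40]]' 15
python3 - <<'E'
from h import *
cv2.imwrite("pics/w2.png",ctrl.camera("wrist")[:,:,::-1])
E
python3 go.py 450 20 220 100.1
```

```text
time: 3.95
tcp_pos: [0.4497, 0.0203, 0.2199]
orientation: [-1.121, -1.337, 1.338]
force: [-0.6, 0.5, -1.5]
width: 0.05
shift [-0.6, -0.1, -0.2] turn [-0.0002, 0.0006, -0.0003] deg 0.0 dist 1.0 | tcp [449.7  20.6 219.9] yaw 100.13 t 4.0 w 0.0499 F [-0.5 -0.7 -0.7] q [-0.01  0.09  2.26 -0.    0.79 -1.75]
```

View pics/w2.png

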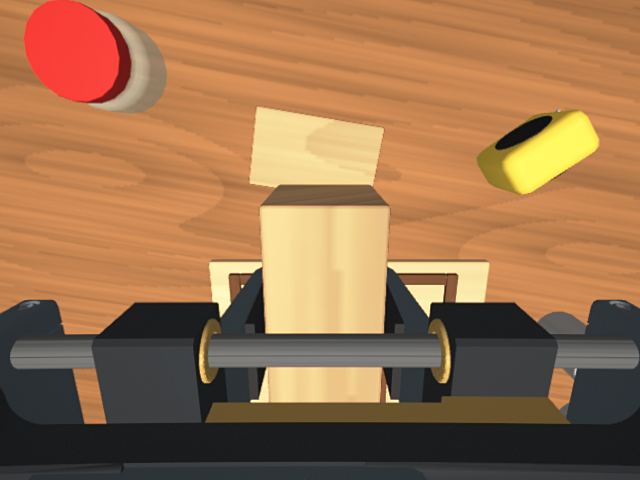

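Run:
```python
from meas import *
s=ctrl.read_state()
t=cv2.imread("pics/w2.png")
cv2.imwrite("pics/w2z.png",cv2.resize(t[90:340,190:510],None,fx=2.4,fy=2.4,interpolation=cv2.INTER_CUBIC))
a=np.radians(10.1);X=np.array([np.cos(a),np.sin(a)]);Y=np.array([-X[1],X[0]]);c=np.array([555.9,63])
for sy in(1,-1):
    p=c-85*X+sy*125*Y; print("top jig corner",p.round(1),"-> wrist px",proj("wrist",[[*(p/1000),.009]],s).round(1))
p=np.array([[387.2,2.9]]);a=np.radians(1.7);U=np.array([np.cos(a),np.sin(a)]);V=np.array([-U[1],U[0]])
for su,sv in((-1,1),(-1,-1),(1,1),(1,-1)):
    q=p[0]+su*30*U+sv*50*V; print("offcut",q.round(1),proj("wrist",[[*(q/1000),.018]],s).round(1))
```

```text
top jig corner [450.3 171.2] -> wrist px [[492.2 260.3]]
top jig corner [494.1 -75. ] -> wrist px [[209.1 259.9]]
offcut [355.7  52. ] [[385.8 124.6]]
offcut [358.7 -48. ] [[256.5 104.1]]
offcut [415.7  53.8] [[371.5 200.8]]
offcut [418.7 -46.2] [[249.6 182.8]]
```

View pics/w2z.png

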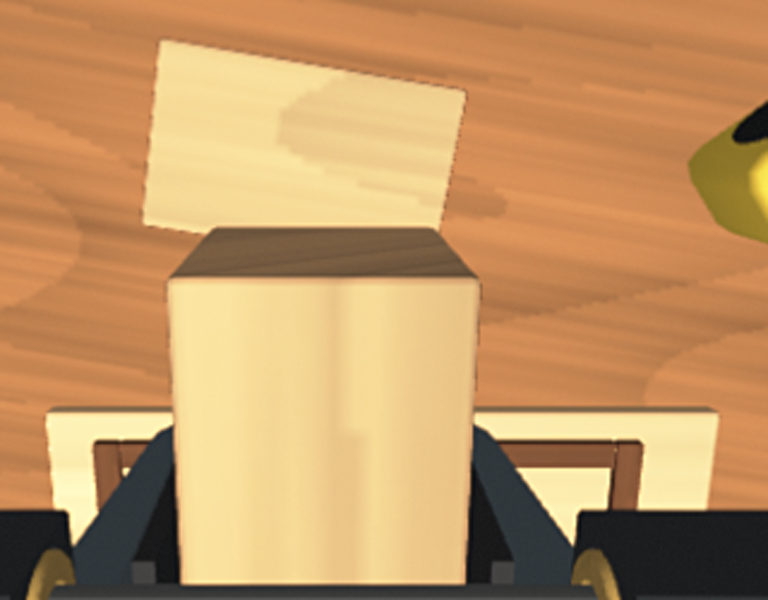

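```bash
python3 go.py 567.6 1.5 111.5 100.1
```

```text
shift [-39.5, 108.4, -112.7] turn [-0.0002, 0.0006, -0.0003] deg 0.0 dist 161.0 | tcp [449.7  20.6 219.9] yaw 100.13 t 4.0 w 0.0499 F [-0.5 -0.7 -0.7] q [-0.01  0.09  2.26 -0.    0.79 -1.75]
```

```bash
python3 -m crank '[[[-20,0,-56],[0,0,0],40],[[-39.5,10,-112.7],[0,0,0],40],[[-39.5,50,-112.7],[0,0,0],40],[[-39.5,85,-112.7],[0,0,0],40],[[-39.5,100,-112.7],[0,0,0],40],[[-39.5,105,-112.7],[0,0,0],40],[[-39.5,108.4,-112.7],[0,0,0],40],[[-39.5,108.4,-112.7],[0,0,0],40],[[-39.5,108.4,-112.7],[0,0,0],40]]' 15; python3 go.py 567.6 1.5 111.5 100.1
```

```text
time: 5.12
tcp_pos: [0.568, 0.0015, 0.1123]
orientation: [-1.121, -1.339, 1.338]
force: [-0.3, -0.9, -0.9]
width: 0.0501
shift [0.1, 0.8, 0.3] turn [0.0009, 0.0005, -0.0006] deg 0.1 dist 1.0 | tcp [568.    1.5 112.3] yaw 100.13 t 5.12 w 0.0501 F [-0.3 -0.9 -0.9] q [-0.04  0.45  2.05 -0.    0.64 -1.79]
```

```bash
python3 -m crank '[[[0,1.2,0],[0,0,0],40],[[0,1.2,0],[0,0,0],40],[[0,1.2,0],[0,0,0],91],[[0,1.2,0],[0,0,0],91],[[0,1.2,0],[0,0,0],91],[[0,1.2,0],[0,0,0],91],[[0,1.2,0],[0,0,0],91]]' 15; python3 -m crank '[[[0,-30,0],[0,0,0],91],[[0,-90,0],[0,0,0],91],[[0,-150,-30],[0,0,0],91],[[0,-170,-60],[0,0,0],91],[[0,-170,-60],[0,0,0],91],[[0,-170,-60],[0,0,0],91]]'
python3 - <<'E'
from h import *
s=ctrl.read_state();print(s["tcp_pos"])
cv2.imwrite("pics/w3.png",ctrl.camera("wrist")[:,:,::-1])
E
```

```text
time: 6.0
tcp_pos: [0.5679, 0.0014, 0.111]
orientation: [-1.121, -1.339, 1.338]
force: [0.0, 0.0, 0.6]
width: 0.0906
time: 6.75
tcp_pos: [0.6258, 0.012, 0.2799]
orientation: [-1.12, -1.337, 1.339]
force: [-0.6, 0.3, 0.2]
width: 0.0912
[0.62579209 0.01204568 0.27989533]
```

View pics/w3.png

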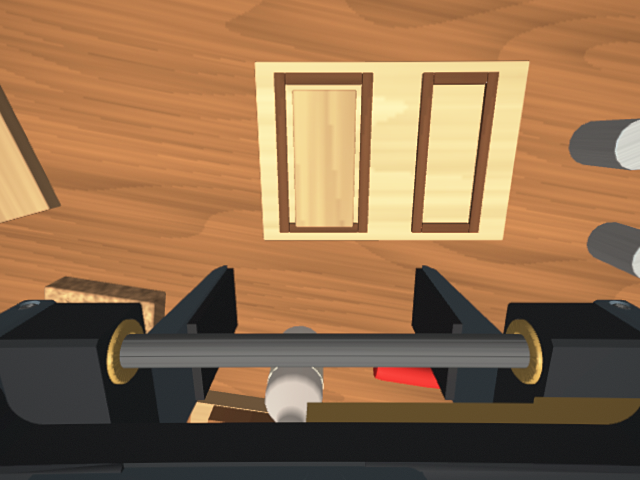

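```bash
cat > look.py <<'E'
from meas import *
import sys
def masks(t):
    b,g,r=[t[:,:,i].astype(float) for i in range(3)]
    return ((g/(r+1)>0.68)&(r>150)).astype(np.uint8)*255
def seg(t,cam,s,lo=150,zs={}):
    m=masks(t); cs,h=cv2.findContours(m,cv2.RETR_CCOMP,cv2.CHAIN_APPROX_NONE)
    for c,hh in zip(cs,h[0]):
        if cv2.contourArea(c)>lo:
            print(cv2.boundingRect(c),"hole" if hh[3]>=0 else "out",*[(z,np.round(rect(cam,c,z/1000,s),1).tolist()) for z in (9,15,69)])
E
python3 - <<'E'
from look import *
s=ctrl.read_state();t=cv2.imread("pics/w3.png");m=masks(t)
cv2.imwrite("pics/w3z.png",cv2.resize(np.hstack([t[50:250,245:385],cv2.cvtColor(m[50:250,245:385],cv2.COLOR_GRAY2BGR)]),None,fx=2.8,fy=2.8,interpolation=cv2.INTER_NEAREST))
t2=t.copy();t2[250:]=0
seg(t2,"wrist",s)
E
```

```text
(615, 120, 25, 51) out (9, [509.4, 285.1, 46.9, 21.7, 24.2]) (15, [510.0, 280.4, 46.2, 21.4, 24.2]) (69, [515.4, 237.7, 39.2, 18.1, 24.2])
(0, 113, 49, 110) out (9, [638.1, -283.4, 107.5, 45.4, -4.1]) (15, [636.6, -278.8, 105.7, 44.7, -4.1]) (69, [622.9, -237.0, 89.7, 37.9, -4.1])
(422, 84, 63, 139) out (9, [546.2, 123.2, 130.2, 48.2, 10.1]) (15, [546.2, 121.1, 128.1, 47.4, 10.1]) (69, [546.1, 102.5, 108.7, 40.3, 10.1])
(285, 84, 77, 144) out (9, [570.5, 0.8, 136.0, 71.1, 10.2]) (15, [570.1, 0.8, 133.8, 69.9, 10.2]) (69, [566.4, 0.3, 113.5, 59.3, 10.2])
(254, 60, 276, 181) out (9, [556.9, 61.2, 249.9, 169.4, -79.9]) (15, [556.7, 60.2, 245.8, 166.6, -79.9]) (69, [555.1, 50.8, 208.6, 141.4, -79.9])
(273, 72, 101, 161) hole (9, [568.1, 0.6, 151.4, 92.1, 10.1]) (15, [567.7, 0.6, 148.9, 90.5, 10.1]) (69, [564.4, 0.2, 126.4, 76.9, 10.1])
(410, 71, 90, 163) hole (9, [546.5, 123.6, 152.8, 71.2, 10.1]) (15, [546.5, 121.5, 150.3, 70.0, 10.1]) (69, [546.4, 102.8, 127.5, 59.4, 10.1])
```

View pics/w3z.png

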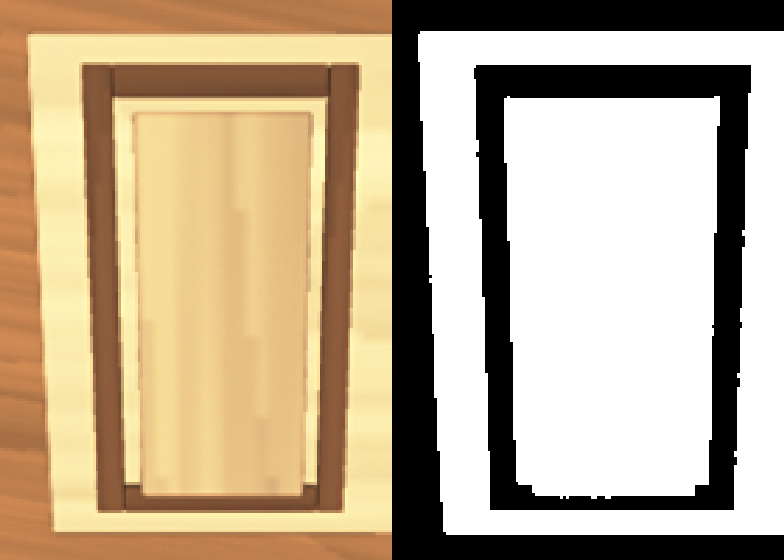

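```bash
python3 - <<'E'
from look import *
s=ctrl.read_state()
z=np.array([(134,112),(313,112),(303,494),(141,494)])/2.8+[245,50]
P=plane("wrist",z,.069,s)*1000;print(P.round(1),P.mean(0).round(1))
P=P[:,:2]
for i in range(4): d=P[(i+1)%4]-P[i];print(np.linalg.norm(d).round(1),np.degrees(np.arctan2(d[1],d[0])).round(1))
E
python3 go.py 560 -200 280 100.1;python3 go.py 403.4 -343.8 220 104
```

```text
[[518.8 -31.8  69. ]
 [510.1  16.9  69. ]
 [617.2  35.9  69. ]
 [626.  -13.2  69. ]] [568.   2.  69.]
49.5 100.1
108.8 10.0
49.8 -79.9
108.8 -170.2
shift [-197.2, -0.2, 101.8] turn [-0.0015, 0.0005, -0.0001] deg 0.1 dist 222.0 | tcp [625.6  12.  279.6] yaw 100.13 t 6.8 w 0.091 F [-0.3 -0.4 -0.5] q [-0.02  0.28  1.9  -0.    0.97 -1.77]
shift [-311.2, 60.1, 281.2] turn [-0.0015, -0.0676, -0.0001] deg 3.9 dist 424.0 | tcp [625.6  12.  279.6] yaw 100.13 t 6.8 w 0.091 F [-0.3 -0.4 -0.5] q [-0.02  0.28  1.9  -0.    0.97 -1.77]
```

```bash
python3 -m crank '[[[-311,60,281],[0,-0.0676,0],91],[[-311,60,281],[0,-0.0676,0],91],[[-311,60,281],[0,-0.0676,0],91],[[-311,60,281],[0,-0.0676,0],91],[[-311,60,281],[0,-0.0676,0],91],[[-311,60,281],[0,-0.0676,0],91],[[-311,60,281],[0,-0.0676,0],91],[[-311,60,281],[0,-0.0676,0],91],[[-311,60,281],[0,-0.0676,0],91],[[-311,60,281],[0,-0.0676,0],91]]'
python3 - <<'E'
from look import *
s=ctrl.read_state();t=np.ascontiguousarray(ctrl.camera("wrist")[:,:,::-1]);cv2.imwrite("pics/w4.png",t)
t[330:]=0;m=masks(t);m=cv2.morphologyEx(m,cv2.MORPH_OPEN,np.ones((3,3)))
cs,_=cv2.findContours(m,cv2.RETR_EXTERNAL,cv2.CHAIN_APPROX_NONE)
for c in cs:
    if cv2.contourArea(c)>500: print(cv2.boundingRect(c),np.round(rect("wrist",c,.06,s),1))
E
python3 go.py 403.4 -343.8 220 104
```

```text
time: 8.05
tcp_pos: [0.4038, -0.3426, 0.2199]
orientation: [-1.081, -1.386, 1.388]
force: [-0.2, 0.2, -1.0]
width: 0.0907
(514, 187, 89, 83) [ 346.2 -192.4   58.    50.4   -7.6]
(301, 173, 41, 145) [ 404.7 -345.1  109.9   28.2   13. ]
(15, 0, 110, 283) [ 379.1 -528.   181.6   76.9    5.6]
shift [-1.0, 0.0, 0.8] turn [-0.0016, 0.0014, 0.0002] deg 0.1 dist 1.0 | tcp [ 404.  -342.6  220. ] yaw 104.08 t 8.1 w 0.0907 F [0.6 0.2 0.4] q [-0.75  0.22  2.11 -0.    0.81 -2.56]
```

View pics/w4.png

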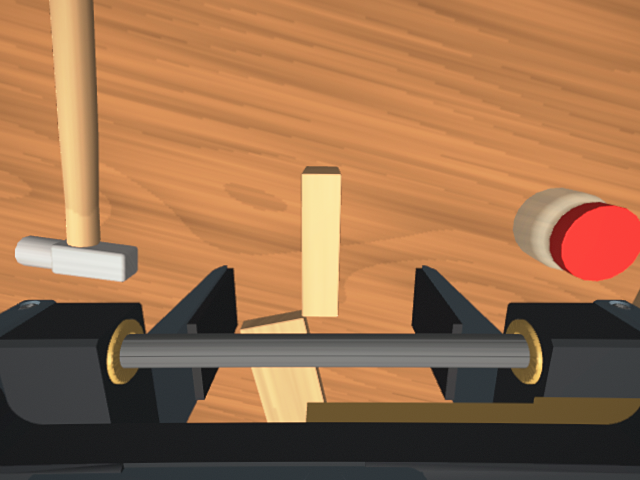

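```bash
python3 go.py 404.7 -345.1 102 103
```

```text
shift [-2.6, 118.0, -0.3] turn [-0.0016, 0.0189, 0.0002] deg 1.1 dist 118.0 | tcp [ 404.  -342.6  220. ] yaw 104.08 t 8.1 w 0.0907 F [0.6 0.2 0.4] q [-0.75  0.22  2.11 -0.    0.81 -2.56]
```

```bash
python3 -m crank '[[[-2.6,60,-0.3],[0,0.019,0],91],[[-2.6,90,-0.3],[0,0.019,0],91],[[-2.6,110,-0.3],[0,0.019,0],91],[[-2.6,118,-0.3],[0,0.019,0],91],[[-2.6,118,-0.3],[0,0.019,0],91],[[-2.6,118,-0.3],[0,0.019,0],20],[[-2.6,118,-0.3],[0,0.019,0],20],[[-2.6,118,-0.3],[0,0.019,0],20],[[-2.6,118,-0.3],[0,0.019,0],20],[[-2.6,118,-0.3],[0,0.019,0],20]]' 15; python3 -m crank '[[[0,0,0],[0,0,0],20],[[0,0,0],[0,0,0],20]]';python3 go.py 404.7 -345.1 102 103;python3 go.py 546.1 122.5 230 100.1
```

```text
time: 9.35
tcp_pos: [0.4047, -0.3452, 0.1021]
orientation: [-1.092, -1.373, 1.375]
force: [-0.2, -0.7, 0.4]
width: 0.0439
time: 9.6
tcp_pos: [0.4047, -0.3451, 0.1021]
orientation: [-1.092, -1.373, 1.375]
force: [-0.4, -0.4, -0.7]
width: 0.0275
shift [0.0, 0.1, -0.0] turn [-0.0016, -0.0001, 0.0001] deg 0.1 dist 0.0 | tcp [ 404.7 -345.1  102.1] yaw 102.99 t 9.6 w 0.0275 F [-0.4 -0.4 -0.7] q [-0.75  0.43  2.12 -0.    0.59 -2.55]
shift [423.9, -128.3, -242.7] turn [-0.0016, 0.0505, 0.0001] deg 2.9 dist 505.0 | tcp [ 404.7 -345.1  102.1] yaw 102.99 t 9.6 w 0.0275 F [-0.4 -0.4 -0.7] q [-0.75  0.43  2.12 -0.    0.59 -2.55]
```

```bash
python3 -m crank '[[[0,-55,0],[0,0,0],20],[[0,-115,0],[0,0,0],20],[[50,-128,-30],[0,0.05,0],20]]'; python3 go.py 546.1 122.5 230 100.1
```

```text
time: 9.98
tcp_pos: [0.4241, -0.2919, 0.234]
orientation: [-1.129, -1.335, 1.337]
force: [1.9, -0.6, -1.8]
width: 0.0278
shift [387.4, 2.6, -191.2] turn [0.0027, -0.0041, -0.0049] deg 0.4 dist 432.0 | tcp [ 424.1 -291.9  234. ] yaw 99.86 t 9.97 w 0.0278 F [ 1.9 -0.6 -1.8] q [-0.65  0.17  2.14 -0.    0.83 -2.39]
```

```bash
python3 -m crank '[[[387.4,2.6,-191.2],[0,-0.004,0],20],[[387.4,2.6,-191.2],[0,-0.004,0],20],[[387.4,2.6,-191.2],[0,-0.004,0],20],[[387.4,2.6,-191.2],[0,-0.004,0],20],[[387.4,2.6,-191.2],[0,-0.004,0],20],[[387.4,2.6,-191.2],[0,-0.004,0],20],[[387.4,2.6,-191.2],[0,-0.004,0],20],[[387.4,2.6,-191.2],[0,-0.004,0],20],[[387.4,2.6,-191.2],[0,-0.004,0],20],[[387.4,2.6,-191.2],[0,-0.004,0],20]]'; python3 go.py 546.1 122.5 111.3 100.1
```

```text
time: 11.22
tcp_pos: [0.5458, 0.1214, 0.2298]
orientation: [-1.127, -1.337, 1.339]
force: [0.3, 0.7, -0.4]
width: 0.028
shift [1.6, 118.5, -0.2] turn [0.0023, -0.0013, -0.005] deg 0.3 dist 119.0 | tcp [545.8 121.4 229.8] yaw 100.03 t 11.22 w 0.028 F [ 0.3  0.7 -0.4] q [ 0.18  0.25  2.05 -0.01  0.84 -1.56]
```

```bash
python3 -m crank '[[[1.4,50,-0.2],[0.002,-0.0013,-0.005],20],[[1.4,85,-0.2],[0.002,-0.0013,-0.005],20],[[1.4,105,-0.2],[0.002,-0.0013,-0.005],20],[[1.4,114,-0.2],[0.002,-0.0013,-0.005],20],[[1.4,118,-0.2],[0.002,-0.0013,-0.005],20],[[1.4,118.6,-0.2],[0.002,-0.0013,-0.005],20],[[1.4,118.6,-0.2],[0.002,-0.0013,-0.005],20],[[1.4,118.6,-0.2],[0.002,-0.0013,-0.005],20]]'; python3 go.py 546.1 122.5 111.3 100.1
```

```text
time: 12.22
tcp_pos: [0.5464, 0.1224, 0.1118]
orientation: [-1.121, -1.339, 1.337]
force: [0.2, -0.2, -1.3]
width: 0.0274
shift [0.2, 0.5, 0.2] turn [0.0011, 0.0001, -0.0] deg 0.1 dist 1.0 | tcp [546.4 122.4 111.8] yaw 100.11 t 12.22 w 0.0274 F [ 0.2 -0.2 -1.3] q [ 0.18  0.45  2.07 -0.    0.63 -1.57]
```

```bash
python3 -m crank '[[[0,0.8,0],[0,0,0],20],[[0,0.8,0],[0,0,0],20],[[0,0.8,0],[0,0,0],80],[[0,0.8,0],[0,0,0],80],[[0,0.8,0],[0,0,0],80],[[0,0.8,0],[0,0,0],80],[[0,0.8,0],[0,0,0],80],[[0,0.8,0],[0,0,0],80]]'; python3 -m crank '[[[0,-30,0],[0,0,0],91],[[0,-90,0],[0,0,0],91],[[-30,-150,-30],[0,0,0],91],[[-60,-170,-60],[0,0,0],91],[[-60,-170,-60],[0,0,0],91],[[-60,-170,-60],[0,0,0],91]]'
python3 - <<'E'
from look import *
s=ctrl.read_state();t=np.ascontiguousarray(ctrl.camera("wrist")[:,:,::-1]);cv2.imwrite("pics/w5.png",t)
print(s["tcp_pos"],s["width"])
x0,y0=230,50
cv2.imwrite("pics/w5z.png",cv2.resize(t[y0:250,x0:550],None,fx=2.5,fy=2.5,interpolation=cv2.INTER_CUBIC))
t[250:]=0;seg(t,"wrist",s)
E
```

```text
time: 13.22
tcp_pos: [0.5464, 0.1224, 0.111]
orientation: [-1.121, -1.339, 1.337]
force: [0.3, -0.2, -0.1]
width: 0.0797
time: 13.98
tcp_pos: [0.615, 0.0738, 0.2802]
orientation: [-1.12, -1.338, 1.338]
force: [-1.2, 0.5, 0.2]
width: 0.0911
[0.61502457 0.07379381 0.28022184] 0.09108262681916383
(565, 236, 43, 14) out (9, [595.8, 347.3, 42.8, 14.1, -79.9]) (15, [594.8, 342.5, 42.1, 13.8, -79.9]) (69, [585.8, 299.8, 35.7, 11.7, -79.9])
(537, 117, 53, 54) out (9, [506.3, 287.1, 47.6, 47.2, 59.7]) (15, [506.7, 283.4, 46.8, 46.5, 59.7]) (69, [511.0, 249.6, 39.7, 39.4, 59.7])
(359, 84, 61, 143) out (9, [548.7, 125.0, 135.2, 52.7, 10.1]) (15, [548.5, 124.0, 132.9, 51.9, 10.1]) (69, [546.5, 114.3, 112.9, 44.0, 10.1])
(211, 84, 86, 143) out (9, [571.3, -2.1, 135.2, 76.8, 10.1]) (15, [570.7, -1.1, 132.9, 75.6, 10.1]) (69, [565.4, 8.1, 112.9, 64.2, 10.1])
(185, 60, 275, 181) out (9, [557.6, 61.5, 250.2, 170.0, -79.9]) (15, [557.2, 61.4, 246.1, 167.2, -79.9]) (69, [553.9, 61.2, 208.9, 141.9, -79.9])
(349, 71, 80, 162) hole (9, [546.7, 123.3, 152.5, 70.5, 10.1]) (15, [546.5, 122.3, 149.9, 69.3, 10.1]) (69, [544.8, 112.8, 127.3, 58.9, 10.1])
(203, 71, 104, 162) hole (9, [568.8, -0.2, 152.3, 92.5, 10.1]) (15, [568.2, 0.8, 149.8, 90.9, 10.1]) (69, [563.2, 9.7, 127.2, 77.2, 10.1])
```

View pics/w5z.png

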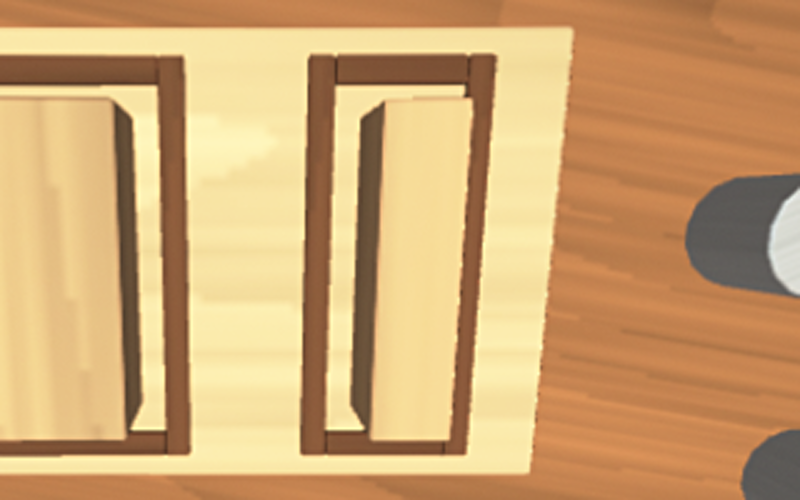

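```bash
python3 - <<'E'
from look import *
s=ctrl.read_state()
f=lambda l,z:plane("wrist",np.array(l)/2.5+[230,50],z,s)[:,:2]*1000
P=f([(386,98),(471,97),(449,440),(371,440)],.069);print("thin",P.round(1).tolist(),P.mean(0).round(1))
for i in range(4): d=P[(i+1)%4]-P[i];print(np.linalg.norm(d).round(1),np.degrees(np.arctan2(d[1],d[0])).round(1))
a=np.radians(10.1);X=np.array([np.cos(a),np.sin(a)]);Y=np.array([-X[1],X[0]]);c=np.array([557.4,61.4])
print("in jig:",(P-c)@np.c_[X,Y]); print("thick right edge in jig",(f([(112,98),(127,440)],.069)-c)@np.c_[X,Y])
# base edges
print("thin base left",(f([(361,122),(353,406)],.009)-c)@np.c_[X,Y],"thick base",(f([(132,122),(141,400)],.009)-c)@np.c_[X,Y])
E
python3 go.py 600 -322.5 220 115.8
```

```text
thin [[495.0, 100.0], [490.2, 125.8], [597.5, 145.7], [602.2, 119.3]] [546.2 122.7]
26.2 100.5
109.2 10.5
26.8 -79.9
109.0 -169.8
in jig: [[-54.67688683  48.95967973]
 [-54.87959242  75.16776645]
 [ 54.28842991  75.97077132]
 [ 54.29065172  49.14697101]]
thick right edge in jig [[-54.66674794 -35.78313626]
 [ 54.32440896 -34.93726509]]
thin base left [[-52.80561682  49.24395808]
 [ 55.1738698   50.41356829]] thick base [[-52.79025399 -36.23149642]
 [ 52.71426571 -36.07015316]]
shift [-387.8, 59.8, 84.0] turn [-0.001, -0.2738, 0.0004] deg 15.7 dist 401.0 | tcp [614.7  74.  279.8] yaw 100.11 t 14.03 w 0.0913 F [ 0.1 -0.1  0.8] q [ 0.08  0.27  1.91  0.    0.96 -1.67]
```

```bash
python3 go.py 640 -296 280 115.8
```

```text
shift [-368.7, -0.2, 40.0] turn [-0.001, -0.2738, 0.0004] deg 15.7 dist 371.0 | tcp [614.7  74.  279.8] yaw 100.11 t 14.03 w 0.0913 F [ 0.1 -0.1  0.8] q [ 0.08  0.27  1.91  0.    0.96 -1.67]
```

```bash
python3 -m crank '[[[-368.7,0,40],[0,-0.274,0],91],[[-368.7,0,40],[0,-0.274,0],91],[[-368.7,0,40],[0,-0.274,0],91],[[-368.7,0,40],[0,-0.274,0],91],[[-368.7,0,40],[0,-0.274,0],91],[[-368.7,0,40],[0,-0.274,0],91],[[-368.7,0,40],[0,-0.274,0],91],[[-368.7,0,40],[0,-0.274,0],91],[[-368.7,0,40],[0,-0.274,0],91],[[-368.7,0,40],[0,-0.274,0],91]]'
python3 - <<'E'
from look import *
s=ctrl.read_state();t=np.ascontiguousarray(ctrl.camera("wrist")[:,:,::-1]);cv2.imwrite("pics/w6.png",t)
t[330:]=0;m=masks(t);m=cv2.morphologyEx(m,cv2.MORPH_OPEN,np.ones((3,3)))
cs,_=cv2.findContours(m,cv2.RETR_EXTERNAL,cv2.CHAIN_APPROX_NONE)
for c in cs:
    if cv2.contourArea(c)>500: print(cv2.boundingRect(c),np.round(rect("wrist",c,.018,s),1))
E
python3 go.py 586 -322.5 120 115.8
```

```text
time: 15.28
tcp_pos: [0.6401, -0.2947, 0.2798]
orientation: [-0.959, -1.533, 1.534]
force: [1.1, 0.6, -0.6]
width: 0.0913
(560, 209, 80, 94) [558.8 -20.6 104.7  40.    9.6]
(528, 182, 112, 121) [557.7 -42.9 133.3  61.2   9.8]
(0, 148, 36, 141) [ 777.4 -565.9  152.8   30.9   11.4]
(16, 139, 59, 133) [ 751.9 -554.8  139.2   43.9    0. ]
(284, 37, 70, 219) [ 587.9 -325.9  199.9   60.6   25.6]
(606, 0, 34, 21) [ 369.9 -146.5   31.1   14.5  -65.2]
shift [-1.3, 159.9, 60.6] turn [-0.0009, 0.0013, 0.0006] deg 0.1 dist 171.0 | tcp [ 640.1 -295.   279.8] yaw 115.87 t 15.32 w 0.0911 F [-0.5 -0.3  0.4] q [-0.46  0.4   1.73 -0.    1.01 -2.49]
```

View pics/w6.png

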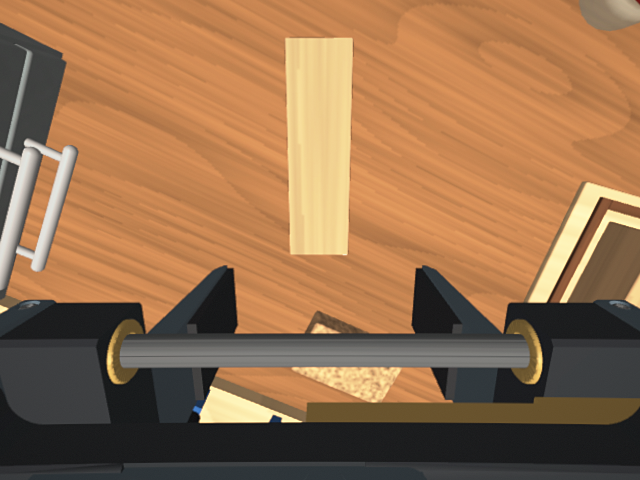

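```bash
python3 go.py 587.5 -325.5 81 115.6
```

```text
shift [-4.6, 198.9, 60.5] turn [-0.0009, 0.0048, 0.0006] deg 0.3 dist 208.0 | tcp [ 640.1 -295.   279.8] yaw 115.87 t 15.32 w 0.0911 F [-0.5 -0.3  0.4] q [-0.46  0.4   1.73 -0.    1.01 -2.49]
```

```bash
python3 -m crank '[[[-4.6,40,50],[0,0.005,0],91],[[-4.6,90,60.5],[0,0.005,0],91],[[-4.6,140,60.5],[0,0.005,0],91],[[-4.6,175,60.5],[0,0.005,0],91],[[-4.6,190,60.5],[0,0.005,0],91],[[-4.6,196,60.5],[0,0.005,0],91],[[-4.6,198.5,60.5],[0,0.005,0],91],[[-4.6,198.5,60.5],[0,0.005,0],91],[[-4.6,198.5,60.5],[0,0.005,0],91]]'; python3 go.py 587.5 -325.5 81 115.6
```

```text
time: 16.45
tcp_pos: [0.5878, -0.3257, 0.0823]
orientation: [-0.964, -1.53, 1.531]
force: [-0.4, -0.3, 0.8]
width: 0.0914
shift [0.3, 1.3, 0.2] turn [-0.0002, -0.0001, -0.0004] deg 0.0 dist 1.0 | tcp [ 587.8 -325.7   82.3] yaw 115.59 t 16.45 w 0.0914 F [-0.4 -0.3  0.8] q [-0.54  0.62  1.83 -0.    0.69 -2.56]
```

```bash
python3 -m crank '[[[0.2,0.8,0],[0,0,0],91],[[0.2,0.8,0],[0,0,0],50],[[0.2,0.8,0],[0,0,0],50],[[0.2,0.8,0],[0,0,0],50],[[0.2,0.8,0],[0,0,0],50],[[0.2,0.8,0],[0,0,0],50],[[0.2,0.8,0],[0,0,0],50]]' 25; python3 go.py 560 -150 230 80; python3 go.py 557.4 61.5 230 10.1
```

```text
time: 17.32
tcp_pos: [0.5878, -0.3255, 0.0814]
orientation: [-0.964, -1.53, 1.531]
force: [0.6, 0.6, -0.3]
width: 0.06
shift [170.2, -148.6, -50.7] turn [-0.0001, 0.6212, -0.0004] deg 35.6 dist 232.0 | tcp [ 587.8 -325.5   81.4] yaw 115.59 t 17.32 w 0.06 F [ 0.6  0.6 -0.3] q [-0.54  0.62  1.83 -0.    0.69 -2.56]
shift [362.1, -148.7, -139.7] turn [-0.0005, -1.3004, -0.0002] deg 74.5 dist 416.0 | tcp [ 587.8 -325.5   81.4] yaw 115.59 t 17.32 w 0.06 F [ 0.6  0.6 -0.3] q [-0.54  0.62  1.83 -0.    0.69 -2.56]
```

```bash
python3 -m crank '[[[0,-40,0],[0,0,0],50],[[0,-95,0],[0,0,0],50],[[20,-148,-10],[0,0.15,0],50],[[60,-148.6,-20],[0,0.33,0],50],[[100,-148.6,-30],[0,0.5,0],50],[[140,-148.6,-40],[0,0.62,0],50],[[170,-148.6,-50],[0,0.75,0],50],[[170,-148.6,-50],[0,0.9,0],50]]'; python3 go.py 557.4 61.5 230 10.1
```

```text
time: 18.32
tcp_pos: [0.5588, -0.1486, 0.2298]
orientation: [-1.391, -0.866, 0.868]
force: [0.2, -0.1, -2.0]
width: 0.0596
shift [188.0, -0.2, 93.8] turn [-0.0004, 0.9385, -0.0007] deg 53.8 dist 210.0 | tcp [ 558.8 -148.6  229.8] yaw 63.87 t 18.32 w 0.0596 F [ 0.2 -0.1 -2. ] q [-0.3   0.28  2.01 -0.    0.85 -1.41]
```

```bash
python3 -m crank '[[[30,0,15],[0,0.16,0],50],[[60,0,30],[0,0.32,0],50],[[95,0,47],[0,0.48,0],50],[[130,0,65],[0,0.64,0],50],[[160,0,80],[0,0.8,0],50],[[188,0,93.8],[0,0.9385,0],50],[[188,0,93.8],[0,0.9385,0],50],[[188,0,93.8],[0,0.9385,0],50]]'
python3 - <<'E'
from look import *
cv2.imwrite("pics/w7.png",ctrl.camera("wrist")[:,:,::-1]);cv2.imwrite("pics/top7.png",ctrl.camera("top")[:,:,::-1])
E
python3 go.py 557.4 61.5 141.5 10.1
```

```text
time: 19.32
tcp_pos: [0.5573, 0.0612, 0.2297]
orientation: [-1.566, -0.139, 0.141]
force: [0.0, -0.6, -1.5]
width: 0.0596
shift [0.2, 88.2, 0.7] turn [0.0, 0.0004, -0.0009] deg 0.1 dist 88.0 | tcp [557.4  60.8 229.7] yaw 10.12 t 19.43 w 0.0598 F [-0.  -0.4 -2.4] q [ 0.07  0.25  2.05 -0.    0.85 -0.11]
```

View pics/w7.png

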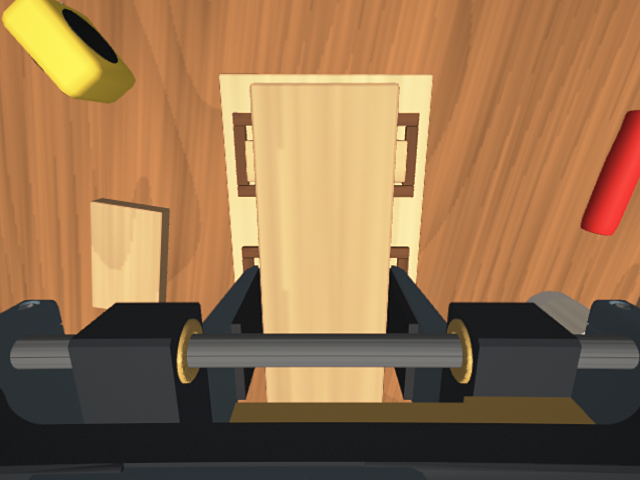

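View pics/top7.png

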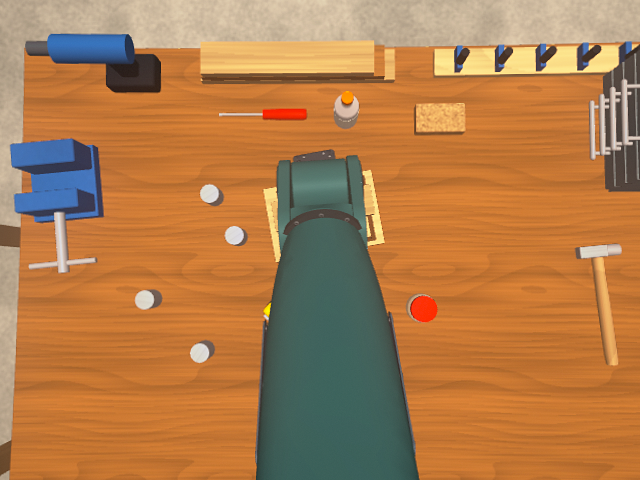

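```bash
python3 -m crank '[[[0.2,45,0.5],[0,0,0],50],[[0.2,65,0.5],[0,0,0],50],[[0.2,74,0.5],[0,0,0],50],[[0.2,77,0.5],[0,0,0],50],[[0.2,78.7,0.5],[0,0,0],50],[[0.2,78.7,0.5],[0,0,0],50],[[0.2,78.7,0.5],[0,0,0],50]]'; python3 go.py 557.4 61.5 150.4 10.1
```

```text
time: 20.3
tcp_pos: [0.5577, 0.0614, 0.1515]
orientation: [-1.566, -0.139, 0.139]
force: [0.5, 0.6, -1.3]
width: 0.0597
shift [-0.2, 1.1, 0.1] turn [0.0001, 0.0005, -0.0002] deg 0.0 dist 1.0 | tcp [557.7  61.4 151.5] yaw 10.13 t 20.3 w 0.0597 F [ 0.5  0.6 -1.3] q [ 0.07  0.38  2.06 -0.    0.7  -0.11]
```

```bash
python3 -m crank '[[[-0.2,1.2,0],[0,0,0],50],[[-0.2,1.2,0],[0,0,0],50],[[-0.2,1.2,0],[0,0,0],50]]'; python3 -m crank '[[[0,0,0],[0,0,0],66],[[0,0,0],[0,0,0],80],[[0,0,0],[0,0,0],91],[[0,0,0],[0,0,0],91],[[0,0,0],[0,0,0],91],[[0,0,0],[0,0,0],91],[[0,-40,0],[0,0,0],91],[[0,-90,0],[0,0,0],91],[[0,-140,-50],[0,0,0],91],[[0,-140,-90],[0,0,0],91]]'; python3 go.py 557.4 61.5 150.4 10.1
python3 - <<'E'
from look import *
s=ctrl.read_state()
t=ctrl.camera("wrist")[:,:,::-1];print(s["tcp_pos"]);cv2.imwrite("pics/w8.png",t)
E
```

```text
time: 20.68
tcp_pos: [0.5575, 0.0614, 0.1504]
orientation: [-1.566, -0.139, 0.139]
force: [-0.3, 0.4, 0.4]
width: 0.0596
time: 21.92
tcp_pos: [0.5747, -0.0281, 0.2941]
orientation: [-1.567, -0.144, 0.136]
force: [0.3, 0.4, -0.5]
width: 0.091
shift [-1.9, 143.5, 91.4] turn [0.0016, 0.0017, 0.0052] deg 0.3 dist 170.0 | tcp [574.7 -28.1 294.1] yaw 10.2 t 21.93 w 0.091 F [ 0.3  0.4 -0.5] q [-0.09  0.18  1.99 -0.    0.96 -0.27]
[ 0.57470322 -0.02807068  0.29406693]
```

View pics/w8.png

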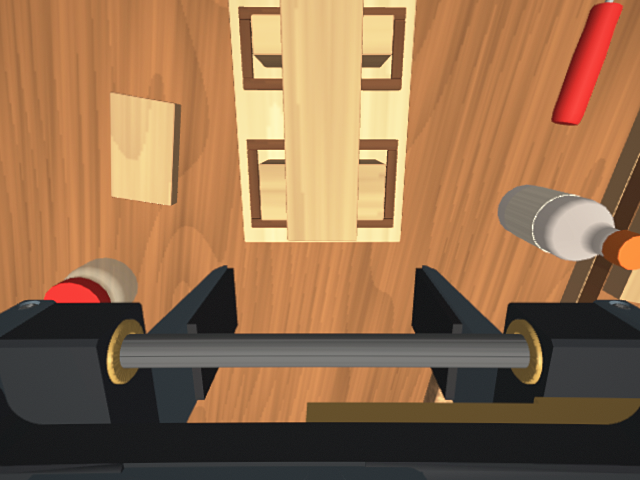

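```bash
python3 go.py 600 311 230 10.1
```

```text
shift [84.4, 63.0, 333.4] turn [0.0024, 0.0003, 0.0044] deg 0.3 dist 350.0 | tcp [575.1 -31.9 293.4] yaw 10.11 t 21.98 w 0.0906 F [-0.4 -1.5  0.6] q [-0.1   0.18  1.99 -0.    0.96 -0.27]
```

```bash
python3 -m crank '[[[84.4,63,333.4],[0.002,0,0.004],91],[[84.4,63,333.4],[0.002,0,0.004],91],[[84.4,63,333.4],[0.002,0,0.004],91],[[84.4,63,333.4],[0.002,0,0.004],91],[[84.4,63,333.4],[0.002,0,0.004],91],[[84.4,63,333.4],[0.002,0,0.004],91],[[84.4,63,333.4],[0.002,0,0.004],91],[[84.4,63,333.4],[0.002,0,0.004],91],[[84.4,63,333.4],[0.002,0,0.004],91]]'; python3 go.py 600 311 230 10.1
python3 - <<'E'
from look import *
s=ctrl.read_state()
t=np.ascontiguousarray(ctrl.camera("wrist")[:,:,::-1]);cv2.imwrite("pics/w9.png",t)
tp=np.ascontiguousarray(ctrl.camera("top")[:,:,::-1]);cv2.imwrite("pics/top9.png",tp)
hsv=cv2.cvtColor(t,cv2.COLOR_BGR2HSV)
g=((hsv[:,:,1]<35)&(hsv[:,:,2]>170)).astype(np.uint8)*255
n,l,st,ce=cv2.connectedComponentsWithStats(g)
for i in range(1,n):
    if st[i,4]>500:print(ce[i].round(1),st[i],plane("wrist",[ce[i]],.06,s)[0].round(4))
E
```

```text
time: 23.1
tcp_pos: [0.6001, 0.3099, 0.2302]
orientation: [-1.567, -0.138, 0.137]
force: [0.3, -0.3, 0.2]
width: 0.0911
shift [0.1, 0.2, 1.1] turn [0.0004, -0.001, 0.0004] deg 0.1 dist 1.0 | tcp [600.1 309.9 230.2] yaw 10.04 t 23.1 w 0.0911 F [ 0.3 -0.3  0.2] q [ 0.44  0.41  1.81 -0.    0.91  0.27]
[327. 243.] [ 301  218   53   51 2138] [0.6019 0.3111 0.06  ]
[189.4 279.9] [174 266  38  36 694] [0.5018 0.2628 0.06  ]
```

View pics/w9.png

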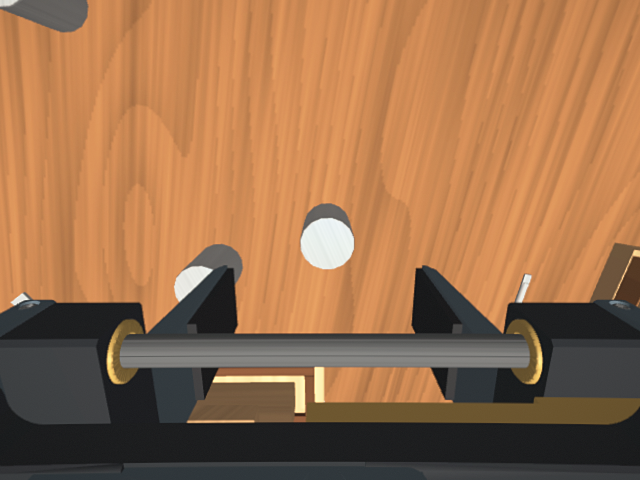

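View pics/top9.png

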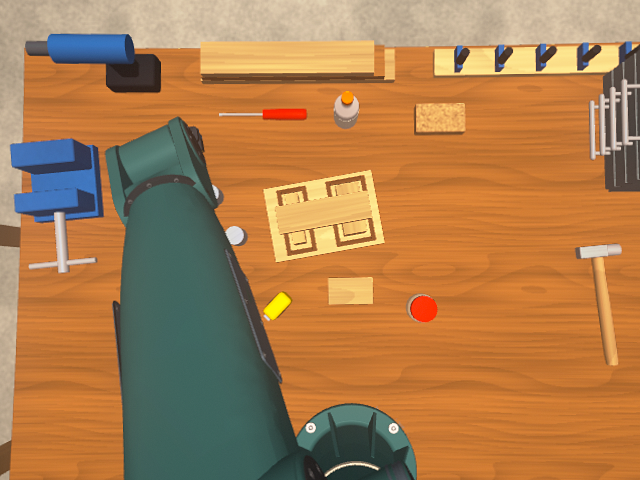

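```bash
python3 go.py 601.9 311.1 100 10.1
python3 - <<'E'
from look import *
t=cv2.imread("pics/top9.png");cv2.imwrite("pics/top9z.png",cv2.resize(t[160:270,255:395],None,fx=5,fy=5,interpolation=cv2.INTER_CUBIC))
E
```

```text
shift [1.8, 130.3, 0.8] turn [0.0003, -0.0009, 0.0006] deg 0.1 dist 130.0 | tcp [600.2 310.1 230.3] yaw 10.05 t 23.2 w 0.0911 F [ 0.5 -0.1  0.3] q [ 0.44  0.41  1.81 -0.    0.91  0.27]
```

View pics/top9z.png

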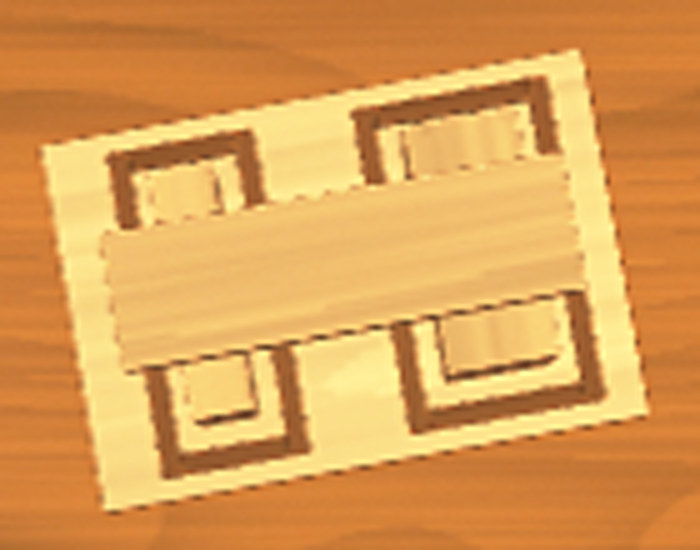

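```bash
python3 -m crank '[[[1.8,55,0.8],[0,0,0],91],[[1.8,95,0.8],[0,0,0],91],[[1.8,118,0.8],[0,0,0],91],[[1.8,127,0.8],[0,0,0],91],[[1.8,130,0.8],[0,0,0],91],[[1.8,130,0.8],[0,0,0],91],[[1.8,130,0.8],[0,0,0],30],[[1.8,130,0.8],[0,0,0],30],[[1.8,130,0.8],[0,0,0],30],[[1.8,130,0.8],[0,0,0],30]]' 30;python3 -m crank '[[[0,0,0],[0,0,0],30],[[0,0,0],[0,0,0],30],[[0,0,0],[0,0,0],30]]'; python3 go.py 557.4 61.5 230 10.1
python3 - <<'E'
from look import *
f=lambda l,z:plane("top",np.array(l)/5+[255,160],z)[:,:2]*1000
B=f([(102,233),(564,155),(584,290),(126,372)],.087);J=f([(42,146),(580,50),(648,412),(106,510)],.009)
for n,P in(("board",B),("jig",J)):
    print(n,P.mean(0).round(1));
    for i in range(4): d=P[(i+1)%4]-P[i];print(np.linalg.norm(d).round(1),np.degrees(np.arctan2(d[1],d[0])).round(1))
E
```

```text
time: 24.45
tcp_pos: [0.6019, 0.3111, 0.1004]
orientation: [-1.567, -0.138, 0.137]
force: [-0.5, -0.1, 0.0]
width: 0.0541
time: 24.82
tcp_pos: [0.6019, 0.3112, 0.1004]
orientation: [-1.567, -0.138, 0.137]
force: [0.8, 0.8, 0.6]
width: 0.0415
shift [-87.3, -129.6, -238.1] turn [0.0003, -0.0009, 0.0007] deg 0.1 dist 285.0 | tcp [601.9 311.2 100.4] yaw 10.05 t 24.82 w 0.0415 F [0.8 0.8 0.6] q [ 0.44  0.6   1.82 -0.    0.72  0.27]
board [554.2  60.3]
199.3 -80.6
58.2 -172.0
197.4 100.0
60.3 9.9
jig [555.2  61.4]
248.3 -80.0
167.3 -169.8
248.4 100.2
168.2 10.2
```

```bash
python3 -m crank '[[[0,-40,0],[0,0,0],30],[[0,-95,0],[0,0,0],30],[[0,-135,0],[0,0,0],30],[[-20,-140,-55],[0,0,0],30],[[-42,-140,-115],[0,0,0],30],[[-64,-140,-175],[0,0,0],30],[[-80,-140,-218],[0,0,0],30],[[-87.3,-140,-238],[0,0,0],30],[[-87.3,-140,-238],[0,0,0],30],[[-87.3,-140,-238],[0,0,0],30]]'; python3 go.py 557.5 61.4 188 10.1
```

```text
time: 26.08
tcp_pos: [0.5575, 0.0623, 0.2402]
orientation: [-1.566, -0.138, 0.137]
force: [0.6, 0.5, -5.7]
width: 0.0414
shift [-0.2, 52.2, -0.8] turn [0.0001, -0.0006, 0.0006] deg 0.0 dist 52.0 | tcp [557.5  62.3 240.2] yaw 10.07 t 26.07 w 0.0414 F [ 0.6  0.5 -5.7] q [ 0.07  0.23  2.04 -0.    0.86 -0.11]
```

```bash
python3 -m crank '[[[-0.2,30,-0.8],[0,0,0],30],[[-0.2,44,-0.8],[0,0,0],30],[[-0.2,49,-0.8],[0,0,0],30],[[-0.2,51,-0.8],[0,0,0],30],[[-0.2,52.2,-0.8],[0,0,0],30],[[-0.2,52.2,-0.8],[0,0,0],30],[[-0.2,52.2,-0.8],[0,0,0],30]]'; python3 go.py 557.5 61.4 187.3 10.1
```

```text
time: 26.95
tcp_pos: [0.5576, 0.0614, 0.1884]
orientation: [-1.566, -0.139, 0.137]
force: [-0.2, 0.3, -6.5]
width: 0.0411
shift [-0.1, 1.1, -0.0] turn [0.0001, -0.0007, 0.0011] deg 0.1 dist 1.0 | tcp [557.6  61.4 188.4] yaw 10.06 t 26.95 w 0.0411 F [-0.2  0.3 -6.5] q [ 0.07  0.31  2.06 -0.    0.77 -0.11]
```

```bash
python3 -m crank '[[[0,1,0],[0,0,0],30],[[0,1.2,0],[0,0,0],30],[[0,1.2,0],[0,0,0],30],[[0,1.2,0],[0,0,0],30]]'
```

```text
time: 27.45
tcp_pos: [0.5577, 0.0614, 0.1874]
orientation: [-1.567, -0.139, 0.137]
force: [-0.8, -0.7, -0.2]
width: 0.0413
```

```bash
python3 -m crank '[[[0,0,0],[0,0,0],50],[[0,0,0],[0,0,0],70],[[0,0,0],[0,0,0],91],[[0,0,0],[0,0,0],91],[[0,0,0],[0,0,0],91],[[0,0,0],[0,0,0],91],[[0,-30,0],[0,0,0],91],[[0,-80,0],[0,0,0],91],[[0,-110,0],[0,0,0],91],[[0,-110,-30],[0,0,0],91]]'; python3 -m crank '[[[0,0,-62],[0,0,0],91],[[0,0,-124],[0,0,0],91],[[0,0,-186],[0,0,0],91],[[0,0,-248],[0,0,0],91],[[0,0,-280],[0,0,0],91],[[0,0,-300],[0,0,0],91],[[0,0,-300],[0,0,0],91]]'
python3 - <<'E'
from look import *
for n in("top","side"):
    t=ctrl.camera(n)[:,:,::-1];cv2.imwrite(f"pics/{n}10.png",t)
    if n=="top": cv2.imwrite("pics/top10z.png",cv2.resize(t[160:330,240:400],None,fx=3.5,fy=3.5,interpolation=cv2.INTER_CUBIC))
    else: cv2.imwrite("pics/side10z.png",cv2.resize(t[150:330,250:470],None,fx=3.3,fy=3.3,interpolation=cv2.INTER_CUBIC))
E
```

```text
time: 28.7
tcp_pos: [0.5638, 0.0325, 0.3001]
orientation: [-1.567, -0.144, 0.135]
force: [0.9, -0.6, -0.0]
width: 0.0909
time: 29.58
tcp_pos: [0.6167, -0.2632, 0.3001]
orientation: [-1.566, -0.143, 0.134]
force: [0.2, 1.2, -0.4]
width: 0.0914
```

View pics/top10z.png

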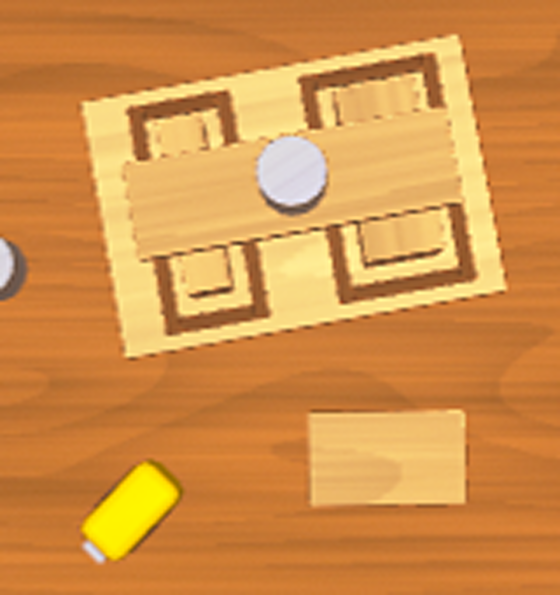

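View pics/side10z.png

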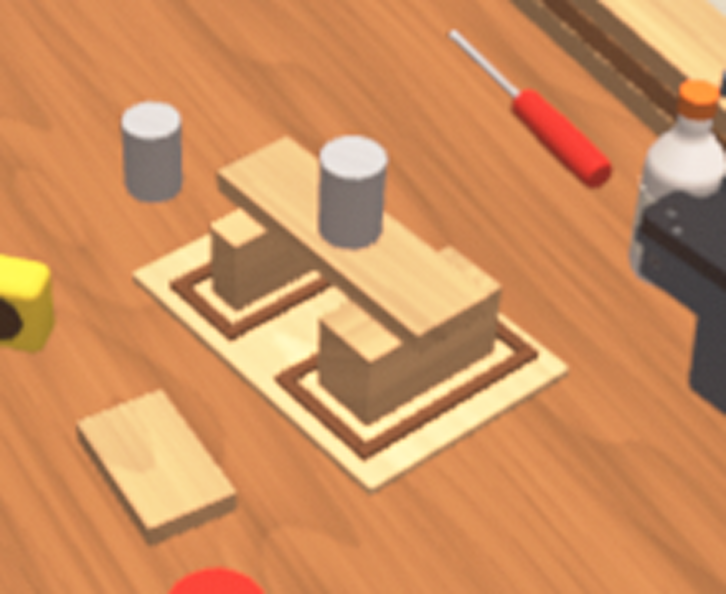

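Run:
```python
from look import *
t=cv2.imread("pics/top10.png");hsv=cv2.cvtColor(t,cv2.COLOR_BGR2HSV)
g=((hsv[:,:,1]<35)&(hsv[:,:,2]>170)).astype(np.uint8)*255
n,l,st,ce=cv2.connectedComponentsWithStats(g)
for i in range(1,n):
    if 150<st[i,4]<900 and 300<ce[i][0]<360 and 180<ce[i][1]<240:print("weight",ce[i],plane("top",[ce[i]],.147)[0].round(4))
o=cv2.imread("pics/top0.png").astype(int);d=np.abs(o-t).max(2)
print("offcut diff",d[270:310,320:380].max(),"glue diff",d[88:130,330:362].max())
f=lambda l,z:plane("top",np.array(l)/3.5+[240,160],z)[:,:2]*1000
a=np.radians(10.1);X=np.array([np.cos(a),np.sin(a)]);Y=np.array([-X[1],X[0]]);c=np.array([555.5,62.2])
print("board",((f([(124,166),(447,111),(461,202),(141,260)],.087)-c)@np.c_[X,Y]).mean(0))
print("thin near edge corners",(f([(189,297),(232,290)],.069)-c)@np.c_[X,Y],"thick near",(f([(368,266),(444,253)],.069)-c)@np.c_[X,Y])
print(ctrl.read_state()["force"],ctrl.read_state()["time"])
```

```text
weight [322.91694352 208.36212625] [0.556  0.0612 0.147 ]
offcut diff 23 glue diff 22
board [-2.2376863  -1.48024251]
thin near edge corners [[-57.12082386  73.66823775]
 [-57.56911683  46.87774928]] thick near [[-57.85810729 -38.01554132]
 [-58.2683492  -85.34349487]]
[ 0.38178846  0.23159745 -0.35506341] 29.675
```

```bash
python3 -c "
from bench import ctrl
print(ctrl.job_done(), ctrl.read_state()['time'])"
```

```text
the job is handed in; nothing more can be done
the job is handed in; nothing more can be done
```

I dry-fitted the stand in the order asked and handed it in at about 30 s, with the arm clear of everything. The thick foot is in the wide (right) frame and the thin foot in the narrow (left) frame. The long board lies across both, and the steel weight farthest from the base stands upright on the board's middle.

**Last checks:**
- **Feet:** the wrist camera put the thick foot about 1.5 mm off the frame's middle and the thin foot within about 0.5–1.5 mm. Both were square to within about 0.5°.
- **Board:** the top camera's first look put it within about 1 mm of the jig's centre, square to about 0.5°. Its last look read about 2 mm nearer the robot and 1.5 mm to the right.
- **Weight:** the top camera put it within about 2 mm of the board's centre, upright.
- **Offcut and glue:** no visible movement in the before and after pictures. I compared the pictures only and did not re-measure their positions.

**Where the checks disagreed:** in the last look the top camera also put the feet about 2–3 mm nearer the robot than the wrist camera had. I took most of this as calibration error between the two cameras and left everything in place.

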